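# Fill the nut grinder, fit its knob and hold it pressed

### The job

Get the nut grinder going: tip all six hazelnuts from the mug into the grinder's hopper and stand the empty mug upright on the worktop again, let go. Then pick up the loose knob, turn it so that the flat in its bore matches the flat of the grinder's D-shaped shaft, push it fully home and keep it pressed down: the job finishes with the gripper still holding the knob down against the switch spring, nothing is let go at the end. Leave the timer, the lemon and the garlic where they are.

Things in the scene. Friction and masses are not known exactly. Their poses are not given: they have to be found in the camera images.
- grinder: electric nut grinder, fixed to the worktop: a low white housing 150 mm deep (x) by 250 mm wide (y), top face at z = 45 mm, with a round steel hopper on top at its own y = -60 mm and the bare steel knob shaft at its own y = +75 mm. Origin: under the centre of the housing, on the worktop; -x is its front (slots and small drawer front, towards the robot)
- hopper_rim (a point): centre of the hopper's open mouth, at rim height (z = 105 mm); the hopper is a round steel funnel with a closed floor, inside radius 56 mm at the rim narrowing to about 31 mm at the floor, 57 mm deep, rim 4 mm thick. Keep the wrist clear of the wall cabinets (from z = 0.58 m up, beyond about x = 0.6 m) and of the microwave at the back left
- shaft_top (a point): centre of the top end of the upright steel D-shaft, 22 mm above the housing's top when not pressed (z = 67 mm). Axes: z up, x points from the shaft's axis to the middle of its flat side (towards the grinder's front). The shaft is 14 mm in diameter with the flat 3.5 mm from the axis, its top 2 mm chamfered by 1.5 mm. It does not turn
- shaft (a joint): how far the shaft is pushed down, m: 0 up, 0.005 at its lower stop. A spring carries it: about 1 N to start it, 6 N at the stop. It is the grinder's press-and-hold switch
- knob: loose black knob standing on the worktop right way up, 41 mm high, 50 g: round skirt 42 mm in diameter, 20 mm high; on it a grip bar 14 mm thick (y), 38 mm long (x), from 20 to 41 mm height. A small nib sticks out of the skirt to 27 mm from the axis on the +x side. Origin: centre of its underside; z up. At the start its x axis is within 1.4 rad of that of the shaft
- knob_bore (a point): centre of the mouth of the knob's D-shaped bore (same point and axes as the knob's origin): 16 mm in diameter, 14 mm deep, its flat 4.4 mm from the axis on the +x (nib) side. It fits the shaft only with its x axis along the shaft's (to about 0.15 rad). Fully on, this point is 14 mm below the shaft's top and 8 mm above the housing (3 mm when pressed right down)
- mug: white mug with a handle, 96 mm high, 0.31 kg, holding the six hazelnuts. Round body about 87 mm across the rim, 65 mm across the foot, its axis at the mug's own x = 0, y = +17 mm; the handle sticks out to the -y side as far as y = -60 mm. Origin: on its underside; z up
- mug_mouth (a point): centre of the mug's open mouth at rim height (96 mm above its underside); axes like the mug's. The inside is 90 mm deep and narrows to about 45 mm across at the floor; the nuts roll out when the mug is tipped to about 85 to 105 degrees
- mug_handle (a point): grip point on the mug's handle: at the mug's own y = -50 mm, 64 mm above its underside; axes like the mug's. Here the handle can be pinched across x, from above or with the tool leaning away from the mug: it is 12 mm thick, reaches from 35 to 79 mm height, and only from y = -40 mm inwards thickens to 30 mm at the wall (y = -26 mm). To the fingers it is solid (no eye)
- nut0: one of six hazelnuts, a hard round piece of 16 mm diameter, 10 g, at the start in the bottom of the mug; origin at its centre
- nut1: one of six hazelnuts, a hard round piece of 16 mm diameter, 10 g, at the start in the bottom of the mug; origin at its centre
- nut2: one of six hazelnuts, a hard round piece of 16 mm diameter, 10 g, at the start in the bottom of the mug; origin at its centre
- nut3: one of six hazelnuts, a hard round piece of 16 mm diameter, 10 g, at the start in the bottom of the mug; origin at its centre
- nut4: one of six hazelnuts, a hard round piece of 16 mm diameter, 10 g, at the start in the bottom of the mug; origin at its centre
- nut5: one of six hazelnuts, a hard round piece of 16 mm diameter, 10 g, at the start in the bottom of the mug; origin at its centre
- timer: mechanical kitchen timer, a red dome on a white ring, 62 mm across, 56 mm high; origin under its centre. Bystander: leave it standing
- lemon: yellow lemon, 78 x 55 x 56 mm, lying on the worktop; origin under its centre. Bystander: leave it lying
- garlic: garlic bulb, about 50 mm across and high; origin under its centre. Bystander: leave it standing
Not all that is in view belongs to the job. What is shaped like the knob but orange is not meant.

How it is judged:
On the way, in this order (a step that is already met when the one before it is completed fails the run):
1. all six hazelnuts lie in the hopper (horizontal distance between each of nut0, nut1, nut2, nut3, nut4, nut5 and hopper_rim below 0.055 m and height (world z) of nut0 between 0.045 and 0.105 m and height (world z) of nut1 between 0.045 and 0.105 m and height (world z) of nut2 between 0.045 and 0.105 m and height (world z) of nut3 between 0.045 and 0.105 m and height (world z) of nut4 between 0.045 and 0.105 m and height (world z) of nut5 between 0.045 and 0.105 m), for 0.2 s.
2. the mug stands upright on the worktop, let go (all of step 1 and angle between mug's own z axis and vertical below 0.1 rad and height (world z) of mug between -0.01 and 0.01 m and contact force between mug and the arm below 0.1 N and contact force between mug and the fingers below 0.1 N and linear speed of mug below 0.03 m/s), for 0.2 s.
3. the knob is fully on the shaft, its flat on the shaft's flat, and pressed down (z of knob in the frame of shaft_top below -0.0115 m and horizontal distance between knob and shaft_top below 0.004 m and angle between knob's own z axis and vertical below 0.15 rad and value of joint shaft above 0.003 m and contact force between knob and the fingers above 2 N), for 0.2 s.
At the end, for the whole second after the job is handed in: All six hazelnuts lie in the hopper below its rim; the mug stands upright (0.1 rad) on the worktop, untouched; the knob is on the D-shaft (at least 11.5 mm deep, within 4 mm of its axis, tilt under 0.15 rad) and the fingers hold the shaft pressed by more than 3 mm (all of step 2 and all of step 3); the arm keeps its last pose, push and grip.
It fails at once if the timer is pushed more than 40 mm away or knocked over (distance of timer from where it was at the start of the episode above 0.04 m or angle between timer's own z axis and vertical above 0.6 rad).
It fails at once if the lemon is pushed more than 40 mm away (distance of lemon from where it was at the start of the episode above 0.04 m).
It fails at once if the garlic is pushed more than 40 mm away (distance of garlic from where it was at the start of the episode above 0.04 m).
It also fails if it takes over 64 s, if anything falls off the work surface, if the arm or the gripper's body presses on something with over 40 N, if the wrist force passes 120 N, or if a joint passes its speed limit or range.

### The arm

A 7-joint arm with a two-finger parallel gripper is mounted at the origin on a cart in front of the work surface, level with it; the furniture and walls round the work are solid. World frame = base frame: x ahead of the robot, y to its left, z up, the work surface at z = 0. Lengths are in m, angles in rad, forces in N, time in s.
With the tool pointing down it reaches from about 0.4 to 0.85 m from the base axis. Payload 10.4 kg.
Tool frame: the origin (TCP) lies midway between the tips of the shut fingers; the grasp point (between the pads) lies 19 mm behind it; z points along the fingers, y is the line along which they close (so a half turn about z gives the same grasp; the last joint's range is limited). The gripper opens to 85 mm and grips with 20 to 120 N. Pads are 22 mm wide; open, the fingers measure 114 mm over their backs; the gripper's body (76 mm by 85 mm) begins 54 mm behind the grasp point. The pads swing forward as they close: fully open they stand 13 mm farther back than shut.
Start: joints at [1.269, 0.332, -0.065, 1.46, 0.022, 1.35, -0.088], TCP at [0.172, -0.601, 0.231] pointing down, gripper open.
Joint ranges: [-2.6, 2.6], [-0.5, 2.12], [-1.47, 1.34], [0.16, 2.42], [-1.27, 4.41], [0.06, 2.06], [-2.6, 2.6]. Speed limits (rad/s): [2.22, 2.22, 2.79, 2.79, 3.14, 3.14, 3.14].

### API

Orientations are given as a rotation vector (axis times angle).
In Python, from rig import r gives the robot as it stands.
- The arm moves only by the tool send_rows, never from a script. Its argument "targets" is a list of rows, each an object with "fingers": the opening, from -1 (shut) to 1 (fully open); "slide": the shift along the tool's x, y, z in units of 40 mm (1.0 is 40 mm), a list of three; "roll": the turn about the tool's z in units of 10 degrees (1.0 is 10 degrees). In form: [{"fingers": fingers, "slide": [dx, dy, dz], "roll": roll}, ...]. A call has 1 to 10 rows; each row shifts and turns the commanded pose from where the row before left it, along the tool's axes as they then stand; what a row does not reach is not made up. A row lasts 1/8 s, in which the tool goes at most 62.5 mm and 10.7 degrees, less where a joint would pass 70% of its speed; a pose out of reach is approached as far as the arm can. A call is refused whole if a number of a shift passes 1 or a number of a turn 1, either way. A call with a gripper value outside its range is refused whole. The fingers move at their own pace and stop on an object; the grip force is fixed at half the most. Time passes only in rows, so rows that do not move let the fingers close. It gives the time, the measured TCP pose, the force, the opening and the grip force at its end, in the units of the state.
- r.get_state(): the state, without advancing time (a new reading comes with each control period).
- r.capture(name): name is "side" or "top"; returns a dict with "img" (480x640x3 uint8, red, green, blue), "z_map" (480x640 float32, m along the optical axis (not along the pixel's ray), 0 where there is no reading), "fx", "fy", "cx", "cy" (pixels), "dist" ([k1, k2, p1, p2, k3] as OpenCV has them; the pictures are not rectified), "R" (3x3) and "t" (3): a world point X has camera coordinates R X + t. Camera axes: x right, y down, z forward; pixel columns grow to the right and rows downward; lengths in m; the calibration is good to about 2 mm. A picture is of the moment at which its call begins.
- r.job_done(): hands the job in; it is judged then, once.
Trained networks look in a picture, given as the dict that the camera call returned (one of the last four; its "shot" number tells which), for a name from the list of things; names that differ only in an ending like _2 or _b are one class to them, and where a whole thing is asked for, a point or a joint stands for the part that bears it (a point fixed in the world has none). Each returns a list of dicts, best first, with "confidence" (0 to 1); they miss things now and then, are a little off and sometimes report something else, mostly with a low value. They report only what shows in the picture. A call takes as long as a camera call. They do not tell look-alikes from the thing itself.
- r.cut_out(picture, name): "pixels" (480x640 bool, what is visible of it).
- r.mark_of(picture, name): "centre" ([x, y, z] in m, in the coordinates of the camera as it stood for that picture, good to about 4 mm: a listed point, or the origin of a listed thing).
The state is a dict: "time": time; "q": joint angles; "dq": joint speeds; "tau": joint torques, N m; "position": TCP position; "ee_rot": TCP orientation; "wrist_force": force on the tool from outside, world axes, zero at the start; "ft_torque": the same for the moment, N m; "finger_gap": finger opening in m; "grip_force": force on a finger pad.
Only numpy, scipy, OpenCV 4.12 (cv2) and the standard library are available. Lean on these libraries where they do the work, as an engineer would, in place of code of your own. Each camera call takes 0.05 s, during which the arm holds its last target. There are 200 camera calls.

## Working session

There is one attempt and no reset: what is moved stays moved. The work goes in short steps, Python scripts to look and compute and a tool call to move; the robot and the scene stay as the last step left them, time stands still between calls to the robot, and variables do not carry over. Pictures are saved under pics/ and viewed, at most 10 in all, crops included, and the job is handed in when it is done.

Besides the shell and the picture viewer there is one more tool, called after ">>>" by a JSON object that holds its "method" and its "body". send_rows: Moves the arm, as the interface text tells. Its arguments: {"type":"object","properties":{"targets":{"type":"array","items":{"type":"object","properties":{"fingers":{"type":"number"},"slide":{"type":"array","items":{"type":"number"}},"roll":{"type":"number"}}}}},"required":["targets"]}

```bash
ls; mkdir -p pics
cat > h.py <<'E'
import numpy as np, cv2
from rig import r
from scipy.spatial.transform import Rotation as Ro
def w(p,c): return np.array(p['R']).T@(np.array(c)-np.array(p['t']))
def pts(p,mask):
    v,u=np.nonzero(mask&(p['z_map']>0)); z=p['z_map'][v,u]
    K=np.array([[p['fx'],0,p['cx']],[0,p['fy'],p['cy']],[0,0,1.]])
    n=cv2.undistortPoints(np.stack([u,v],1).astype(float)[:,None],K,np.array(p['dist']))[:,0]
    return (np.c_[n*z[:,None],z]-np.array(p['t']))@np.array(p['R'])
def save(p,n): cv2.imwrite('pics/'+n,p['img'][:,:,::-1])
E
python3 - <<'E'
from h import *
np.set_printoptions(precision=4,suppress=True)
for c in ['side','top']:
    p=r.capture(c); save(p,c+'0.png'); print(c,'cam at',-np.array(p['R']).T@p['t'])
    for n in ['grinder','hopper_rim','shaft_top','knob','knob_bore','mug','mug_mouth','mug_handle','timer','lemon','garlic']:
        for d in r.mark_of(p,n)[:3]: print(n,round(d['confidence'],2),w(p,d['centre']))
s=r.get_state(); print(s)
E
```

```text
pics
side cam at [0.4524 0.9624 0.607 ]
grinder 0.95 [0.4586 0.0148 0.0018]
hopper_rim 0.69 [ 0.4647 -0.0497  0.1075]
shaft_top 0.44 [0.4558 0.0866 0.0696]
knob 0.81 [0.4764 0.3649 0.0001]
knob 0.58 [0.4889 0.275  0.0015]
knob_bore 0.72 [ 0.4729  0.3629 -0.002 ]
knob_bore 0.65 [ 0.4871  0.2792 -0.001 ]
mug 0.86 [ 0.4597 -0.3404 -0.0021]
mug_mouth 0.82 [ 0.464  -0.3195  0.0993]
mug_handle 0.65 [ 0.4416 -0.3836  0.068 ]
lemon 0.86 [ 0.6481 -0.3573  0.0006]
garlic 0.97 [0.6007 0.3307 0.0002]
top cam at [ 0.4446 -0.0286  1.32  ]
grinder 0.89 [0.4556 0.0128 0.0003]
hopper_rim 0.59 [ 0.4607 -0.0481  0.1034]
shaft_top 0.5 [0.4455 0.0887 0.0677]
knob 0.76 [0.4827 0.2817 0.001 ]
knob 0.52 [ 0.4751  0.3647 -0.0001]
knob_bore 0.8 [ 0.4765  0.3599 -0.002 ]
knob_bore 0.57 [0.4829 0.2824 0.001 ]
knob_bore 0.47 [ 0.4429 -0.3821  0.0661]
mug 0.93 [ 0.4561 -0.3375  0.0008]
mug_mouth 0.96 [ 0.4626 -0.3226  0.0974]
mug_handle 0.96 [ 0.442  -0.3824  0.0658]
timer 0.72 [ 0.4493 -0.1747 -0.0021]
timer 0.44 [0.5995 0.3301 0.0009]
lemon 0.96 [ 0.6381 -0.359  -0.0009]
garlic 0.7 [0.598  0.3263 0.0035]
{'time': 1.2, 'q': array([ 1.2694,  0.3322, -0.0647,  1.4601,  0.0216,  1.3499, -0.0885]), 'dq': array([-0.0006,  0.0004,  0.0012,  0.0005,  0.0018, -0.0008, -0.    ]), 'tau': array([  0.0012, -62.5236,   0.0499, -39.1832,   0.0165,   0.0018,
         0.    ]), 'position': array([ 0.172 , -0.6009,  0.2314]), 'ee_rot': array([3.111 , 0.4365, 0.0001]), 'wrist_force': array([-0.3645, -0.2615, -0.379 ]), 'ft_torque': array([-0.0385, -0.0268,  0.0202]), 'grip_force': 0.0, 'finger_gap': 0.08535525242923102}
```

View pics/top0.png

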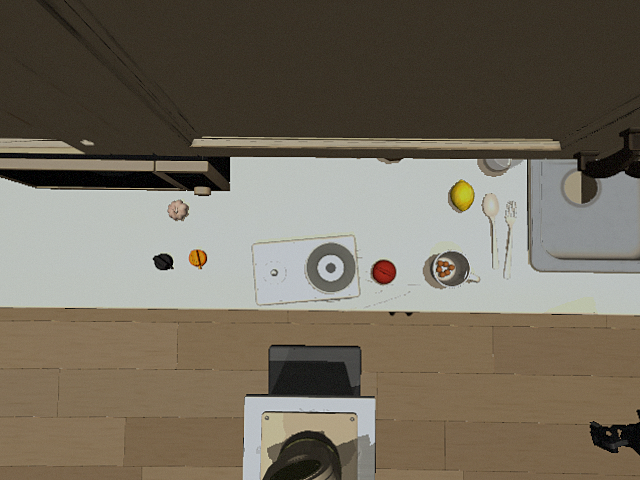

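View pics/side0.png

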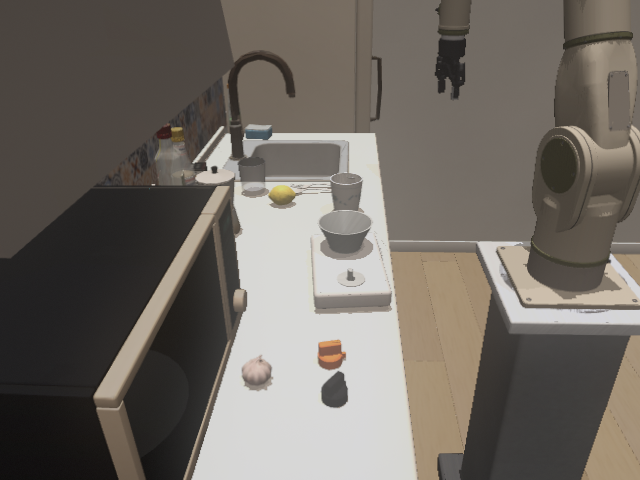

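The top view shows the mug at (450,270) with its handle pointing right (-y). The timer is at (384,272), the hopper at (330,267), the shaft at (274,272), the orange knob at (198,258) and the black knob at (163,262). The black knob is therefore the mark at y≈0.363, and the side view agrees. Next I'll refine the poses.

Run:
```python
from h import *
np.set_printoptions(precision=4,suppress=True)
P={c:r.capture(c) for c in ['top','side']}
def circ(q):
    A=np.c_[2*q[:,:2],np.ones(len(q))]; s=np.linalg.lstsq(A,(q[:,:2]**2).sum(1),rcond=None)[0]
    return s[:2],np.sqrt(s[2]+s[0]**2+s[1]**2)
for c,p in P.items():
    allp=pts(p,np.ones((480,640),bool))
    g=allp[(abs(allp[:,2]-.045)<.004)&(abs(allp[:,0]-.457)<.11)&(abs(allp[:,1]-.014)<.15)]
    rc=cv2.minAreaRect(g[:,:2].astype(np.float32)); print(c,'grinder',len(g),rc,np.median(g[:,2]))
    k=allp[(np.hypot(allp[:,0]-.462,allp[:,1]+.049)<.075)&(allp[:,2]>.102)&(allp[:,2]<.115)]
    print('hopper',len(k),circ(k),np.percentile(k[:,2],[50,95]))
    m=allp[(np.hypot(allp[:,0]-.463,allp[:,1]+.321)<.05)&(allp[:,2]>.09)&(allp[:,2]<.105)]
    print('mug rim',len(m),circ(m),np.percentile(m[:,2],[50,95]))
    hd=allp[(np.hypot(allp[:,0]-.463,allp[:,1]+.321)>.05)&(np.hypot(allp[:,0]-.463,allp[:,1]+.321)<.09)&(allp[:,2]>.045)&(allp[:,2]<.09)]
    if len(hd)>3: print('handle',len(hd),hd.mean(0),np.percentile(hd[:,2],[5,95]))
    s=allp[(np.hypot(allp[:,0]-.455,allp[:,1]-.088)<.02)&(allp[:,2]>.06)&(allp[:,2]<.075)]; print('shaft',len(s),s.mean(0),np.median(s[:,2]))
    kn=allp[(np.hypot(allp[:,0]-.476,allp[:,1]-.363)<.035)&(allp[:,2]>.034)&(allp[:,2]<.05)]; print('knob bar',len(kn),kn.mean(0),cv2.minAreaRect(kn[:,:2].astype(np.float32)))
    a=allp[(np.hypot(allp[:,0]-.476,allp[:,1]-.363)<.035)&(allp[:,2]>.008)]; print('knob',a.mean(0),a.min(0),a.max(0))
t=P['top']['img'][235:290,135:300]; s=P['side']['img'][330:415,300:380]; q=P['side']['img'][255:295,320:380]
cv2.imwrite('pics/z.png',np.vstack([cv2.resize(t,(792,264),interpolation=2)[:, :792],np.hstack([cv2.resize(s,(300,318),interpolation=2),cv2.resize(q,(477,318),interpolation=2),np.zeros((318,15,3),np.uint8)])])[:,:,::-1])
```

```text
top grinder 3885 ((0.4576112926006317, 0.014652900397777557), (0.149150550365448, 0.2481563687324524), 5.568648338317871) 0.045664893736683206
hopper 343 (array([ 0.4635, -0.0452]), np.float64(0.056480872228407177)) [0.1051 0.1089]
mug rim 219 (array([ 0.4649, -0.322 ]), np.float64(0.041090255031765395)) [0.0953 0.0994]
handle 66 [ 0.4424 -0.3801  0.0767] [0.0478 0.0872]
shaft 23 [0.4514 0.0895 0.0669] 0.06658578954083884
knob bar 95 [0.4739 0.3619 0.0408] ((0.4737415015697479, 0.36214473843574524), (0.03889920189976692, 0.0139432018622756), 53.91437911987305)
knob [0.474  0.3596 0.0277] [0.4548 0.3407 0.0081] [0.494  0.3849 0.0486]
side grinder 3591 ((0.4604928195476532, 0.015958867967128754), (0.14789266884326935, 0.2528177797794342), 5.809518337249756) 0.045451835250531064
hopper 257 (array([ 0.466 , -0.0452]), np.float64(0.057097487164651704)) [0.1046 0.1066]
mug rim 158 (array([ 0.4671, -0.3211]), np.float64(0.04148818254737378)) [0.0936 0.0965]
shaft 32 [0.4541 0.0918 0.0657] 0.06594687341147397
knob bar 202 [0.4762 0.3664 0.0398] ((0.47658011317253113, 0.36474159359931946), (0.03773947060108185, 0.014216599985957146), 54.42595291137695)
knob [0.475  0.3712 0.0262] [0.4559 0.3418 0.0082] [0.4967 0.3851 0.0437]
```

View pics/z.png

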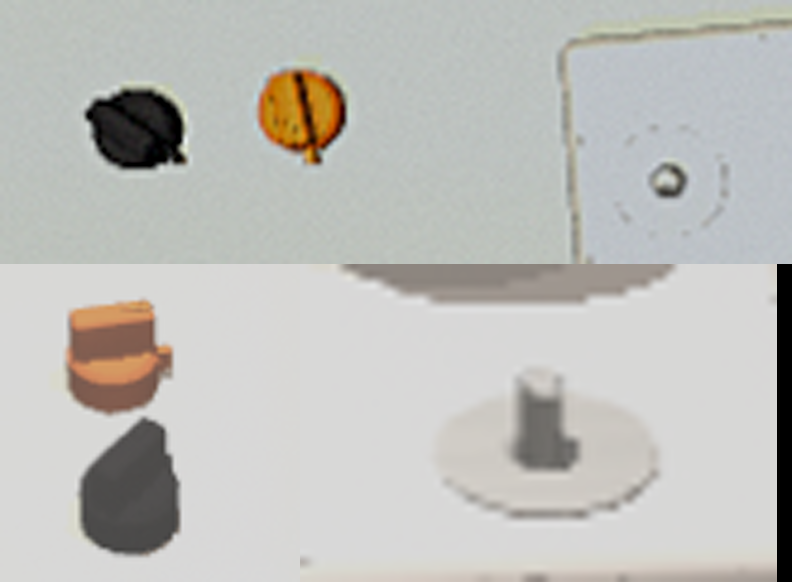

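The black knob's nib, at crop pixel (180,158), points towards about 234° azimuth. The shaft's flat faces about 186°. The measured points match the sizes given: rim at 0.105, shaft at 0.066, bar at 0.041 and mug rim at 0.095.

The tool can't be tilted, so the plan is:
1. Pinch the handle.
2. Use the fixed hopper rim to swing the mug about the pinch.

>>> {"method": "send_rows", "body": {"targets": [{"fingers": 1,"slide": [0,0,0.3],"roll": -0.9},{"fingers": 1,"slide": [0,0,0.3],"roll": -0.9},{"fingers": 1,"slide": [0,0,0.3],"roll": -0.9},{"fingers": 1,"slide": [0,0,0.3],"roll": -0.9},{"fingers": 1,"slide": [0,0,0.3],"roll": -0.9},{"fingers": 1,"slide": [0,0,0.3],"roll": -0.8}]}}

```text
time: 2.05
position: [0.172, -0.6009, 0.1589]
ee_rot: [2.585, 1.785, 0.0]
wrist_force: [0.9, -0.5, -0.2]
finger_gap: 0.0858
grip_force: 0.0
```

>>> {"method": "send_rows", "body": {"targets": [{"fingers": 1,"slide": [0.6,0.35,0],"roll": 0},{"fingers": 1,"slide": [0.9,0.5,0],"roll": 0},{"fingers": 1,"slide": [0.9,0.5,0],"roll": 0},{"fingers": 1,"slide": [0.9,0.5,0],"roll": 0},{"fingers": 1,"slide": [0.9,0.5,0],"roll": 0},{"fingers": 1,"slide": [0.9,0.6,0],"roll": 0},{"fingers": 1,"slide": [0.9,0.6,0],"roll": 0},{"fingers": 1,"slide": [0.9,0.5,0],"roll": 0},{"fingers": 1,"slide": [0.5,0.3,0],"roll": 0},{"fingers": 1,"slide": [0,0,0],"roll": 0}]}}

```text
time: 3.3
position: [0.4422, -0.3854, 0.1594]
ee_rot: [2.586, 1.783, 0.001]
wrist_force: [-0.9, -0.1, 0.2]
finger_gap: 0.0853
grip_force: 0.0
```

>>> {"method": "send_rows", "body": {"targets": [{"fingers": 1,"slide": [-0.04,0,0.7],"roll": 0},{"fingers": 1,"slide": [0,0,0.8],"roll": 0},{"fingers": 1,"slide": [0,0,0.7],"roll": 0},{"fingers": 1,"slide": [0,0,0.4],"roll": 0},{"fingers": -1,"slide": [0,0,0],"roll": 0},{"fingers": -1,"slide": [0,0,0],"roll": 0},{"fingers": -1,"slide": [0,0,0],"roll": 0},{"fingers": -1,"slide": [0,0,0],"roll": 0},{"fingers": -1,"slide": [0,0,0],"roll": 0},{"fingers": -1,"slide": [0,0,0],"roll": 0}]}}

```text
time: 4.55
position: [0.4404, -0.3893, 0.0561]
ee_rot: [2.588, 1.777, 0.0]
wrist_force: [0.2, -1.5, 5.0]
finger_gap: 0.0167
grip_force: 57.1
```

>>> {"method": "send_rows", "body": {"targets": [{"fingers": -1,"slide": [0,0,-0.2],"roll": 0},{"fingers": -1,"slide": [0,0,-0.5],"roll": 0},{"fingers": -1,"slide": [0,0,-0.5],"roll": 0},{"fingers": -1,"slide": [0,0,0],"roll": 0}]}}

```text
time: 5.05
position: [0.4412, -0.3893, 0.1059]
ee_rot: [2.586, 1.777, 0.001]
wrist_force: [0.6, -0.2, -3.7]
finger_gap: 0.0142
grip_force: 57.2
```

Run:
```python
from h import *
s=r.get_state(); print(s['position'],s['finger_gap'],s['grip_force'],s['wrist_force'],s['q'])
p=r.capture('side'); cv2.imwrite('pics/s1.png',cv2.resize(p['img'][60:260,200:460],None,fx=3,fy=3)[:,:,::-1])
```

```text
[ 0.44118    -0.38932656  0.10585346] 0.014150673872656437 57.24297092400775 [ 0.61919828 -0.21292014 -3.69130829] [ 0.94848877  0.3760954  -0.36882602  1.69574292  0.15025357  1.0935291
  0.1674479 ]
```

View pics/s1.png

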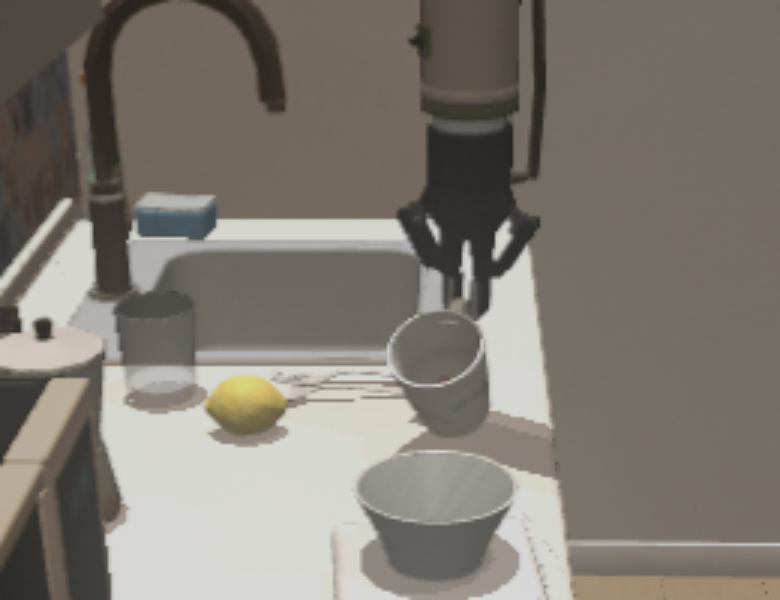

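The gripper is holding the handle and the mug has swung to about 40° by its own weight, mouth at crop (437,350) facing +y. No nuts are out. I'll lift it, square it up and carry it over to the hopper gently.

>>> {"method": "send_rows", "body": {"targets": [{"fingers": -1,"slide": [0,0,-0.3],"roll": -0.2},{"fingers": -1,"slide": [0,0,-0.4],"roll": -0.3},{"fingers": -1,"slide": [0,0,-0.5],"roll": -0.3},{"fingers": -1,"slide": [0,0,-0.5],"roll": -0.3},{"fingers": -1,"slide": [0,0,-0.5],"roll": -0.3},{"fingers": -1,"slide": [0,0,-0.5],"roll": -0.3},{"fingers": -1,"slide": [0,0,-0.4],"roll": -0.3},{"fingers": -1,"slide": [0,0,-0.2],"roll": -0.1}]}}

```text
time: 6.1
position: [0.4402, -0.3886, 0.2363]
ee_rot: [2.22, 2.222, 0.0]
wrist_force: [-0.0, 0.5, -3.3]
finger_gap: 0.014
grip_force: 57.4
```

>>> {"method": "send_rows", "body": {"targets": [{"fingers": -1,"slide": [0.1,0,0],"roll": 0},{"fingers": -1,"slide": [0.2,0,0],"roll": 0},{"fingers": -1,"slide": [0.3,0.1,0],"roll": 0},{"fingers": -1,"slide": [0.4,0.1,0],"roll": 0},{"fingers": -1,"slide": [0.4,0.1,0],"roll": 0},{"fingers": -1,"slide": [0.4,0.1,0],"roll": 0},{"fingers": -1,"slide": [0.4,0.1,0],"roll": 0},{"fingers": -1,"slide": [0.4,0.1,0],"roll": 0},{"fingers": -1,"slide": [0.4,0,0],"roll": 0},{"fingers": -1,"slide": [0.4,0,0],"roll": 0}]}}

```text
time: 7.35
position: [0.464, -0.2515, 0.2353]
ee_rot: [2.222, 2.221, -0.0]
wrist_force: [0.1, 0.2, -2.9]
finger_gap: 0.0139
grip_force: 57.4
```

```bash
cat >> h.py <<'E'
def mugang(c='side'):
    p=r.capture(c); o=[]
    for n in ['mug_mouth','mug_handle','mug']:
        d=r.mark_of(p,n); o.append(w(p,d[0]['centre']) if d else np.full(3,np.nan)); print(c,n,o[-1].round(4),round(d[0]['confidence'],2) if d else 0)
    for i,(a,ref) in enumerate([(o[0]-o[2],np.arctan2(17,96)),(o[0]-o[1],np.arctan2(67,32))]):
        print('tilt',np.degrees(np.arctan2(a[1],a[2])-ref).round(1))
    return p
E
python3 - <<'E'
from h import *
s=r.get_state(); print(s['position'],s['ee_rot'],s['finger_gap'],s['wrist_force'])
p=mugang(); mugang('top')
E
```

```text
[ 0.4640265  -0.25148118  0.2353331 ] [ 2.22195325e+00  2.22084513e+00 -1.89053474e-04] 0.013869361310382546 [ 0.13570876  0.21989879 -2.8747905 ]
side mug_mouth [ 0.4641 -0.1671  0.2421] 0.84
side mug_handle [ 0.4659 -0.2431  0.2458] 0.58
side mug [ 0.4619 -0.236   0.1623] 0.6
tilt 30.8
tilt 28.3
top mug_mouth [ 0.4623 -0.171   0.2395] 0.63
top mug_handle [ 0.4616 -0.2444  0.2469] 0.84
top mug [ 0.4606 -0.2385  0.1677] 0.65
tilt 33.2
tilt 31.3
```

>>> {"method": "send_rows", "body": {"targets": [{"fingers": -1,"slide": [0.4,0,0.3],"roll": 0},{"fingers": -1,"slide": [0.4,0,0.4],"roll": 0},{"fingers": -1,"slide": [0.4,0,0.4],"roll": 0},{"fingers": -1,"slide": [0.3,0,0.2],"roll": 0},{"fingers": -1,"slide": [0.3,0,0],"roll": 0},{"fingers": -1,"slide": [0.3,0,-0.1],"roll": 0},{"fingers": -1,"slide": [0.3,0,-0.1],"roll": 0},{"fingers": -1,"slide": [0.3,0,-0.1],"roll": 0},{"fingers": -1,"slide": [0.3,0,-0.1],"roll": 0},{"fingers": -1,"slide": [0.2,0,0],"roll": 0}]}}

```text
time: 9.0
position: [0.4674, -0.1258, 0.204]
ee_rot: [2.216, 2.213, 0.004]
wrist_force: [0.6, -6.3, 23.9]
finger_gap: 0.0132
grip_force: 61.0
```

Run:
```python
from h import *
p=mugang(); mugang('top'); save(p,'s2.png')
```

```text
side mug_mouth [ 0.4663 -0.0559  0.1698] 0.88
side mug_handle [ 0.4683 -0.1095  0.2109] 0.89
side mug [ 0.4687 -0.1546  0.1409] 0.81
tilt 63.6
tilt 63.0
top mug_mouth [nan nan nan] 0
top mug_handle [ 0.4671 -0.1147  0.2142] 0.75
top mug [ 0.4696 -0.1134  0.2138] 0.54
tilt nan
tilt nan
```

>>> {"method": "send_rows", "body": {"targets": [{"fingers": -1,"slide": [0.2,0,0],"roll": 0},{"fingers": -1,"slide": [0.2,0,0],"roll": 0},{"fingers": -1,"slide": [0.2,0,0],"roll": 0},{"fingers": -1,"slide": [0.2,0,0.05],"roll": 0},{"fingers": -1,"slide": [0.2,0,0.05],"roll": 0},{"fingers": -1,"slide": [0.2,0,0.05],"roll": 0},{"fingers": -1,"slide": [0.1,0,0.05],"roll": 0},{"fingers": -1,"slide": [0.1,0,0.05],"roll": 0}]}}

```text
time: 10.4
position: [0.4692, -0.066, 0.1958]
ee_rot: [2.213, 2.217, 0.013]
wrist_force: [-2.0, 9.0, 38.7]
finger_gap: 0.0134
grip_force: 75.2
```

Run:
```python
from h import *
p=mugang(); save(p,'s3.png'); q=r.capture('top')
cv2.imwrite('pics/s3.png',np.hstack([cv2.resize(p['img'][150:320,280:420],None,fx=3,fy=3),cv2.resize(q['img'][220:320,260:380],(360,510))])[:,:,::-1])
```

```text
side mug_mouth [ 0.4659 -0.0319  0.1314] 0.7
side mug_handle [ 0.469  -0.0472  0.2004] 0.93
side mug [ 0.465  -0.1222  0.1602] 0.68
tilt 97.6
tilt 103.0
```

View pics/s3.png

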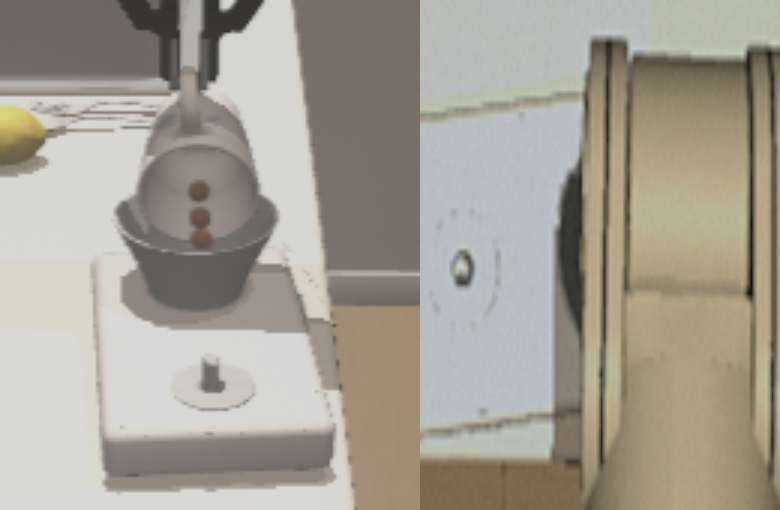

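The mug is at about 97° with the nuts rolling out in a line at crop (200,190–240), into the hopper. I'll tip it a little further and wait.

>>> {"method": "send_rows", "body": {"targets": [{"fingers": -1,"slide": [0,0,0],"roll": 0},{"fingers": -1,"slide": [0,0,0],"roll": 0},{"fingers": -1,"slide": [0.1,0,0.05],"roll": 0},{"fingers": -1,"slide": [0.1,0,0.05],"roll": 0},{"fingers": -1,"slide": [0.1,0,0.05],"roll": 0},{"fingers": -1,"slide": [0,0,0],"roll": 0},{"fingers": -1,"slide": [0,0,0],"roll": 0},{"fingers": -1,"slide": [0,0,0],"roll": 0}]}}

```text
time: 11.65
position: [0.469, -0.0523, 0.1894]
ee_rot: [2.213, 2.22, 0.015]
wrist_force: [-1.0, 15.0, 34.3]
finger_gap: 0.0133
grip_force: 74.0
```

Run:
```python
from h import *
p=mugang()
for i in range(6):
    d=r.mark_of(p,'nut%d'%i); print(i,[(w(p,e['centre']).round(3),round(e['confidence'],2)) for e in d])
    if i==0: print(len(d))
    break
cv2.imwrite('pics/s4.png',cv2.resize(p['img'][170:280,300:420],None,fx=5,fy=5)[:,:,::-1])
```

```text
side mug_mouth [ 0.4652 -0.0289  0.1183] 0.72
side mug_handle [ 0.4721 -0.0361  0.1927] 0.96
side mug [ 0.469  -0.1135  0.1645] 0.96
tilt 108.6
tilt 110.1
0 [(array([ 0.477,  0.364, -0.003]), 0.48)]
1
```

View pics/s4.png

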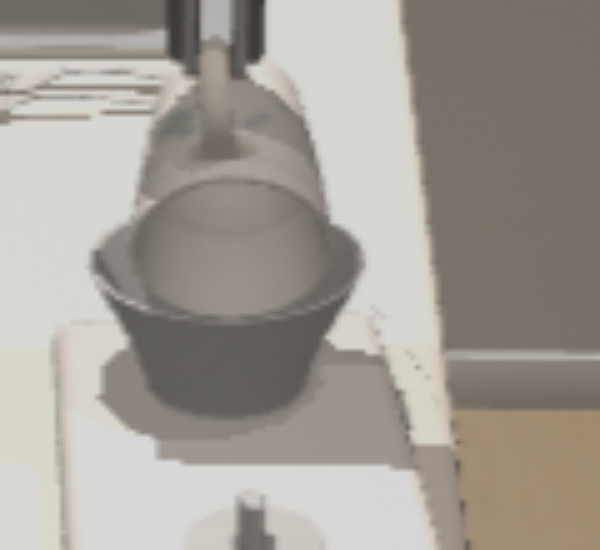

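The mug now looks empty at about 108°. I'll lift it out, then swing it back by resting its mouth-side wall on the hopper's -y rim.

>>> {"method": "send_rows", "body": {"targets": [{"fingers": -1,"slide": [0,0,-0.3],"roll": 0},{"fingers": -1,"slide": [0,0,-0.4],"roll": 0},{"fingers": -1,"slide": [0,0,-0.4],"roll": 0},{"fingers": -1,"slide": [-0.4,0,0],"roll": 0},{"fingers": -1,"slide": [-0.5,0,0],"roll": 0},{"fingers": -1,"slide": [0,0,0],"roll": 0}]}}

```text
time: 12.65
position: [0.4636, -0.0951, 0.2266]
ee_rot: [-2.226, -2.216, 0.001]
wrist_force: [-0.1, 0.4, -3.0]
finger_gap: 0.0134
grip_force: 62.1
```

Run:
```python
from h import *
p=mugang()
m=r.cut_out(p,'nut0'); print(len(m),[(d['confidence'],int(d['pixels'].sum())) for d in m])
q=r.capture('top');
```

```text
side mug_mouth [ 0.4594 -0.0626  0.1558] 0.74
side mug_handle [ 0.466  -0.0779  0.2277] 0.96
side mug [ 0.4627 -0.1545  0.1956] 0.67
tilt 103.3
tilt 103.5
0 []
```

>>> {"method": "send_rows", "body": {"targets": [{"fingers": -1,"slide": [-0.35,0,0.1],"roll": 0},{"fingers": -1,"slide": [-0.3,0,0.3],"roll": 0},{"fingers": -1,"slide": [-0.25,0,0.1],"roll": 0},{"fingers": -1,"slide": [-0.25,0,0.1],"roll": 0},{"fingers": -1,"slide": [-0.2,0,0.1],"roll": 0},{"fingers": -1,"slide": [-0.2,0,0.1],"roll": 0},{"fingers": -1,"slide": [0,0,0],"roll": 0}]}}

```text
time: 13.82
position: [0.4675, -0.1611, 0.1997]
ee_rot: [2.219, 2.205, 0.002]
wrist_force: [0.8, -14.2, 29.1]
finger_gap: 0.0133
grip_force: 63.5
```

Run:
```python
from h import *
mugang();mugang('top')
```

```text
side mug_mouth [ 0.4631 -0.1013  0.1505] 0.65
side mug_handle [ 0.4653 -0.1428  0.2093] 0.77
side mug [ 0.4661 -0.1972  0.147 ] 0.72
tilt 77.9
tilt 80.4
top mug_mouth [0.5981 0.3294 0.0006] 0.67
top mug_handle [ 0.4692 -0.1455  0.2086] 0.94
top mug [ 0.4722  0.361  -0.0031] 0.7
tilt -93.3
tilt 49.2
```

>>> {"method": "send_rows", "body": {"targets": [{"fingers": -1,"slide": [-0.2,0,0.1],"roll": 0},{"fingers": -1,"slide": [-0.2,0,0.15],"roll": 0},{"fingers": -1,"slide": [-0.2,0,0.15],"roll": 0},{"fingers": -1,"slide": [-0.1,0,0.1],"roll": 0},{"fingers": -1,"slide": [0,0,0],"roll": 0}]}}

```text
time: 14.85
position: [0.466, -0.1899, 0.1784]
ee_rot: [2.221, 2.206, -0.002]
wrist_force: [0.8, -18.2, 20.6]
finger_gap: 0.0132
grip_force: 59.7
```

Run:
```python
from h import *
mugang()
```

```text
side mug_mouth [ 0.4616 -0.1149  0.1486] 0.78
side mug_handle [ 0.4645 -0.1756  0.1929] 0.96
side mug [ 0.4656 -0.2086  0.1143] 0.73
tilt 59.9
tilt 61.6
```

>>> {"method": "send_rows", "body": {"targets": [{"fingers": -1,"slide": [0,0,-0.3],"roll": 0},{"fingers": -1,"slide": [-0.2,0,-0.2],"roll": 0},{"fingers": -1,"slide": [-0.4,0,0],"roll": 0},{"fingers": -1,"slide": [-0.5,0,0],"roll": 0},{"fingers": -1,"slide": [-0.5,0,0.2],"roll": 0},{"fingers": -1,"slide": [-0.4,0,0.4],"roll": 0},{"fingers": -1,"slide": [-0.3,0,0.4],"roll": 0},{"fingers": -1,"slide": [-0.2,0,0.4],"roll": 0},{"fingers": -1,"slide": [0,0,0.3],"roll": 0},{"fingers": -1,"slide": [0,0,0.1],"roll": 0}]}}

```text
time: 16.3
position: [0.4643, -0.2824, 0.1229]
ee_rot: [2.221, 2.221, -0.0]
wrist_force: [-0.4, -3.6, 4.4]
finger_gap: 0.013
grip_force: 59.1
```

Run:
```python
from h import *
mugang();mugang('top')
```

```text
side mug_mouth [ 0.4607 -0.2094  0.0924] 0.58
side mug_handle [ 0.4644 -0.2683  0.1361] 0.76
side mug [ 0.4635 -0.3041  0.062 ] 0.65
tilt 62.1
tilt 62.1
top mug_mouth [ 0.4603 -0.208   0.091 ] 0.58
top mug_handle [ 0.4652 -0.2649  0.1373] 0.69
top mug [ 0.4586 -0.3025  0.067 ] 0.84
tilt 65.7
tilt 64.7
```

Wrist force shows light contact 20 mm too high. The mug's lip is over the timer's near edge, so I'll back off upward and towards -y, then check the timer.

>>> {"method": "send_rows", "body": {"targets": [{"fingers": -1,"slide": [0,0,-0.3],"roll": 0},{"fingers": -1,"slide": [-0.2,0,-0.1],"roll": 0},{"fingers": -1,"slide": [-0.4,0,0],"roll": 0},{"fingers": -1,"slide": [-0.4,0,0],"roll": 0},{"fingers": -1,"slide": [-0.2,0,0],"roll": 0},{"fingers": -1,"slide": [0,0,0],"roll": 0}]}}

```text
time: 17.45
position: [0.4638, -0.3312, 0.1389]
ee_rot: [-2.223, -2.219, -0.0]
wrist_force: [0.7, 0.1, -2.6]
finger_gap: 0.0129
grip_force: 57.8
```

Run:
```python
from h import *
p=mugang();q=mugang('top')
for x in (p,q):
  for n in ['timer','lemon']:
    for d in r.mark_of(x,n)[:1]: print(n,d['confidence'],w(x,d['centre']))
cv2.imwrite('pics/s5.png',np.hstack([cv2.resize(p['img'][150:290,260:420],(560,490)),cv2.resize(q['img'][230:300,300:330],(210,490))])[:,:,::-1])
```

```text
side mug_mouth [ 0.4624 -0.257   0.1081] 0.96
side mug_handle [ 0.4629 -0.3165  0.1519] 0.79
side mug [ 0.4665 -0.3537  0.075 ] 0.82
tilt 61.1
tilt 61.9
top mug_mouth [ 0.4579 -0.2585  0.1025] 0.57
top mug_handle [ 0.4641 -0.3144  0.1521] 0.61
top mug [ 0.4602 -0.3499  0.0818] 0.62
tilt 67.2
tilt 67.2
lemon 0.93 [ 0.64497153 -0.36032339  0.00350756]
timer 0.65 [ 4.50215112e-01 -1.75238966e-01  1.47243831e-04]
lemon 0.67 [ 0.64237088 -0.36219449 -0.00264132]
```

View pics/s5.png

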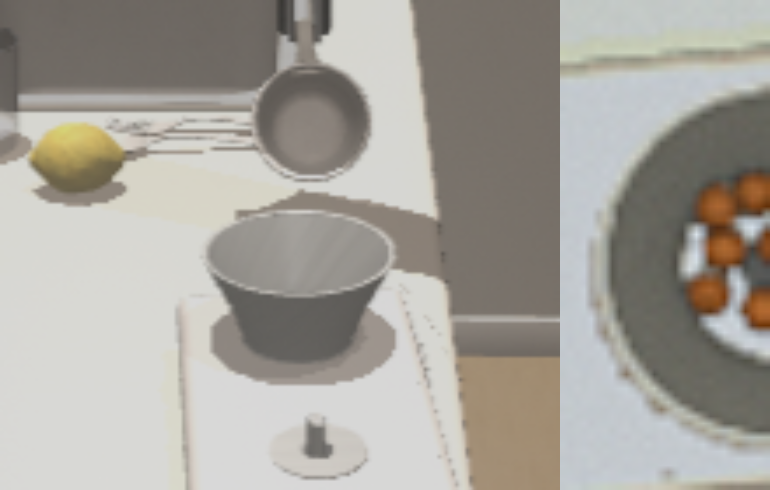

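All six nuts sit on the hopper floor in the right-hand crop, the mug is empty and the timer hasn't moved. Now I'll set the mug's far foot edge on the table and roll it upright about that edge.

>>> {"method": "send_rows", "body": {"targets": [{"fingers": -1,"slide": [0,0,0.4],"roll": 0},{"fingers": -1,"slide": [0,0,0.4],"roll": 0},{"fingers": -1,"slide": [0,0,0.2],"roll": 0},{"fingers": -1,"slide": [-0.3,0,0.1],"roll": 0},{"fingers": -1,"slide": [-0.3,0,0.1],"roll": 0},{"fingers": -1,"slide": [-0.2,0,0.1],"roll": 0},{"fingers": -1,"slide": [-0.2,0,0.1],"roll": 0},{"fingers": -1,"slide": [0,0,0],"roll": 0}]}}

```text
time: 19.05
position: [0.4694, -0.3796, 0.0918]
ee_rot: [2.211, 2.2, -0.002]
wrist_force: [1.8, -15.1, 46.3]
finger_gap: 0.0134
grip_force: 77.6
```

Run:
```python
from h import *
mugang();mugang('top')
```

```text
side mug_mouth [ 0.46   -0.2958  0.0931] 0.8
side mug_handle [ 0.4693 -0.3625  0.1095] 0.81
side mug [ 0.4673 -0.3684  0.0281] 0.74
tilt 38.1
tilt 39.3
top mug_mouth [ 0.4593 -0.2922  0.0923] 0.56
top mug_handle [ 0.4683 -0.3639  0.1103] 0.75
top mug [ 0.4611 -0.0464  0.1061] 0.71
tilt -103.3
tilt 39.7
```

>>> {"method": "send_rows", "body": {"targets": [{"fingers": -1,"slide": [-0.2,0,0.1],"roll": 0},{"fingers": -1,"slide": [-0.2,0,0.1],"roll": 0},{"fingers": -1,"slide": [-0.2,0,0.15],"roll": 0},{"fingers": -1,"slide": [-0.2,0,0.15],"roll": 0},{"fingers": -1,"slide": [-0.15,0,0.15],"roll": 0},{"fingers": -1,"slide": [-0.15,0,0.2],"roll": 0},{"fingers": -1,"slide": [-0.1,0,0.2],"roll": 0},{"fingers": -1,"slide": [-0.1,0,0.1],"roll": 0},{"fingers": -1,"slide": [0,0,0],"roll": 0}]}}

```text
time: 20.58
position: [0.4653, -0.4261, 0.0393]
ee_rot: [2.219, 2.214, -0.002]
wrist_force: [-0.1, -5.6, 15.3]
finger_gap: 0.0129
grip_force: 67.4
```

Run:
```python
from h import *
mugang();mugang('top')
```

```text
side mug_mouth [ 0.4631 -0.3478  0.1003] 0.96
side mug_handle [ 0.4765  0.3707 -0.0019] 0.67
side mug [nan nan nan] 0
tilt nan
tilt -146.4
top mug_mouth [ 0.4631 -0.3515  0.0999] 0.6
top mug_handle [ 0.4664 -0.4115  0.0611] 0.6
top mug [ 0.4603 -0.3577  0.003 ] 0.58
tilt -6.4
tilt -7.4
```

It's essentially upright. I'll release it and raise straight up.

>>> {"method": "send_rows", "body": {"targets": [{"fingers": -0.5,"slide": [0,0,0],"roll": 0},{"fingers": 0.2,"slide": [0,0,0],"roll": 0},{"fingers": 0.6,"slide": [0,0,0],"roll": 0},{"fingers": 0.6,"slide": [0,0,0],"roll": 0},{"fingers": 0.6,"slide": [0,0,0],"roll": 0},{"fingers": 0.6,"slide": [0,0,-0.4],"roll": 0},{"fingers": 0.6,"slide": [0,0,-0.8],"roll": 0},{"fingers": 0.6,"slide": [0,0,-0.9],"roll": 0},{"fingers": 0.6,"slide": [0,0,-0.9],"roll": 0},{"fingers": 0.6,"slide": [0,0,-0.9],"roll": 0}]}}

```text
time: 22.22
position: [0.4641, -0.4225, 0.1959]
ee_rot: [2.221, 2.22, 0.0]
wrist_force: [0.0, -0.0, -0.8]
finger_gap: 0.0685
grip_force: 0.0
```

Run:
```python
from h import *
print(r.get_state()['q'])
p=mugang();q=mugang('top')
for x in (p,q):
    a=pts(x,np.ones((480,640),bool)); m=a[(np.hypot(a[:,0]-.463,a[:,1]+.35)<.055)&(a[:,2]>.085)&(a[:,2]<.11)]
    A=np.c_[m[:,:2],np.ones(len(m))]; print('rim plane',np.linalg.lstsq(A,m[:,2],rcond=None)[0],len(m))
    for n in ['timer']:
        for d in r.mark_of(x,n)[:2]: print(n,d['confidence'],w(x,d['centre']))
cv2.imwrite('pics/s6.png',np.hstack([cv2.resize(p['img'][100:260,260:420],(490,490)),cv2.resize(q['img'][230:300,300:340],(280,490))])[:,:,::-1])
```

```text
[ 0.99279907  0.39003751 -0.42508394  1.48518183  0.16366507  1.30016672
  0.55206182]
side mug_mouth [ 0.4603 -0.3419  0.0976] 0.65
side mug_handle [ 0.4635 -0.4115  0.0664] 0.92
side mug [nan nan nan] 0
tilt nan
tilt 1.4
top mug_mouth [ 0.4581 -0.3406  0.0988] 0.64
top mug_handle [ 0.4649 -0.4091  0.0621] 0.96
top mug [ 0.4579 -0.3579  0.0035] 0.56
tilt 0.3
tilt -2.6
rim plane [2.20859329e-05 8.68328896e-03 9.40357294e-02] 266
timer 0.72 [0.45894173 0.01070014 0.00122112]
rim plane [-0.00393727  0.04309394  0.11008115] 301
timer 0.62 [ 0.45154683 -0.17720883 -0.00179856]
timer 0.3 [0.59615925 0.33018739 0.00070998]
```

View pics/s6.png

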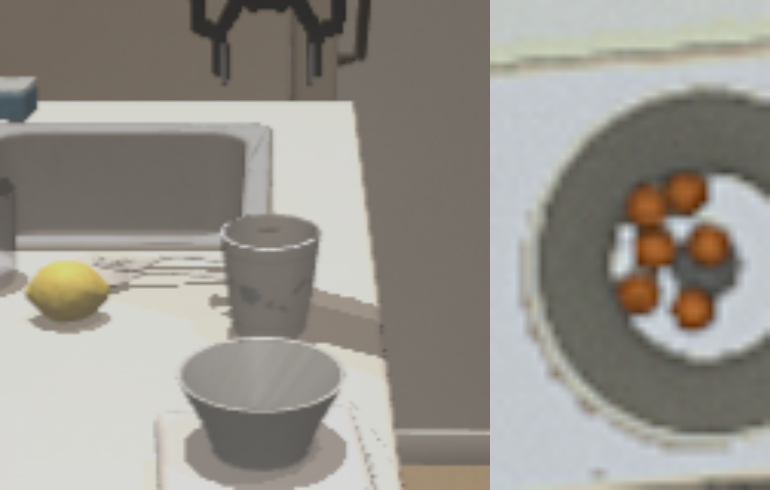

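The mug stands upright at (270,275) in the left crop and is let go. All six nuts are in the hopper. On to the knob.

>>> {"method": "send_rows", "body": {"targets": [{"fingers": 0.6,"slide": [0.4,0,0],"roll": 0},{"fingers": 0.6,"slide": [0.8,0,0],"roll": 0},{"fingers": 0.6,"slide": [0.9,0,0],"roll": 0},{"fingers": 0.6,"slide": [0.9,0,0],"roll": 0},{"fingers": 0.6,"slide": [0.9,0,0],"roll": 0},{"fingers": 0.6,"slide": [0.9,0,0],"roll": 0},{"fingers": 0.6,"slide": [0.9,0,0],"roll": 0},{"fingers": 0.6,"slide": [0.9,0,0],"roll": 0},{"fingers": 0.6,"slide": [0.9,0,0],"roll": 0},{"fingers": 0.6,"slide": [0.9,0,0],"roll": 0}]}}

```text
time: 23.98
position: [0.4635, -0.0844, 0.1932]
ee_rot: [2.221, 2.222, -0.001]
wrist_force: [-0.8, -0.7, 0.7]
finger_gap: 0.0684
grip_force: 0.0
```

>>> {"method": "send_rows", "body": {"targets": [{"fingers": 0.4,"slide": [0.9,0,0],"roll": 0},{"fingers": 0.4,"slide": [0.9,0,0],"roll": 0},{"fingers": 0.4,"slide": [0.9,0,0],"roll": 0},{"fingers": 0.4,"slide": [0.9,0,0],"roll": 0},{"fingers": 0.4,"slide": [0.9,0,0],"roll": 0},{"fingers": 0.4,"slide": [0.9,0,0],"roll": 0},{"fingers": 0.4,"slide": [0.9,0.1,0],"roll": 0},{"fingers": 0.4,"slide": [0.9,0.1,0],"roll": 0},{"fingers": 0.4,"slide": [0.9,0,0],"roll": 0},{"fingers": 0.4,"slide": [0.9,0,0],"roll": 0}]}}

```text
time: 25.22
position: [0.4713, 0.2751, 0.1931]
ee_rot: [2.221, 2.221, -0.001]
wrist_force: [0.8, -0.9, 0.3]
finger_gap: 0.0596
grip_force: 0.0
```

>>> {"method": "send_rows", "body": {"targets": [{"fingers": 0.2,"slide": [0.8,0,0],"roll": 0.9},{"fingers": 0.2,"slide": [0,0,0],"roll": 0.9},{"fingers": 0.2,"slide": [0,0,0.5],"roll": 0.9},{"fingers": 0.2,"slide": [0,0,0.5],"roll": 0.9},{"fingers": 0.2,"slide": [0,0,0],"roll": 0}]}}

```text
time: 25.85
position: [0.4708, 0.3053, 0.1521]
ee_rot: [2.798, 1.428, -0.004]
wrist_force: [0.1, -0.6, 0.0]
finger_gap: 0.0513
grip_force: 0.0
```

>>> {"method": "send_rows", "body": {"targets": [{"fingers": 0.2,"slide": [0.6,-0.4,0.3],"roll": 0},{"fingers": 0.2,"slide": [0.6,-0.4,0.6],"roll": 0},{"fingers": 0.2,"slide": [0,0,0.6],"roll": 0},{"fingers": 0.2,"slide": [0,0,0.4],"roll": 0},{"fingers": 0.2,"slide": [0,0,0],"roll": 0}]}}

```text
time: 26.48
position: [0.4744, 0.3625, 0.0769]
ee_rot: [2.798, 1.427, -0.002]
wrist_force: [0.1, -0.0, -0.1]
finger_gap: 0.0517
grip_force: 0.0
```

>>> {"method": "send_rows", "body": {"targets": [{"fingers": 0.2,"slide": [0,0,0.5],"roll": 0},{"fingers": 0.2,"slide": [0.02,0,0.5],"roll": 0},{"fingers": 0.2,"slide": [0,0,0.3],"roll": 0},{"fingers": -0.2,"slide": [0,0,0],"roll": 0},{"fingers": -0.6,"slide": [0,0,0],"roll": 0},{"fingers": -1,"slide": [0,0,0],"roll": 0},{"fingers": -1,"slide": [0,0,0],"roll": 0},{"fingers": -1,"slide": [0,0,0],"roll": 0},{"fingers": -1,"slide": [0,0,0],"roll": 0},{"fingers": -1,"slide": [0,0,0],"roll": 0}]}}

```text
time: 27.72
position: [0.4756, 0.3642, 0.026]
ee_rot: [-2.799, -1.426, -0.002]
wrist_force: [-1.1, -0.3, 6.0]
finger_gap: 0.0123
grip_force: 61.5
```

>>> {"method": "send_rows", "body": {"targets": [{"fingers": -1,"slide": [0,0,-0.5],"roll": 0},{"fingers": -1,"slide": [0,0,-0.8],"roll": 0},{"fingers": -1,"slide": [0,0,-0.9],"roll": 0},{"fingers": -1,"slide": [0,0,-0.5],"roll": 0},{"fingers": -1,"slide": [0,0,0],"roll": 0}]}}

```text
time: 28.35
position: [0.4758, 0.3642, 0.1348]
ee_rot: [2.8, 1.425, 0.004]
wrist_force: [-0.1, -0.1, -0.9]
finger_gap: 0.0124
grip_force: 60.8
```

Run:
```python
from h import *
np.set_printoptions(precision=4,suppress=True)
s=r.get_state(); T=s['position']; print(T,s['finger_gap'],s['grip_force'],s['q'])
for c in ['side','top']:
    p=r.capture(c)
    for n in ['knob','knob_bore']:
        for d in r.mark_of(p,n)[:2]: print(c,n,d['confidence'],w(p,d['centre'])-T)
    a=pts(p,np.ones((480,640),bool)); m=a[(np.hypot(a[:,0]-T[0],a[:,1]-T[1])<.03)&(a[:,2]>T[2]-.06)&(a[:,2]<T[2]-.003)]
    print(len(m),(m-T).min(0),(m-T).max(0))
    if c=='side': cv2.imwrite('pics/s7.png',cv2.resize(p['img'][210:400,280:440],None,fx=3.1,fy=3.1)[:,:,::-1])
```

```text
[0.4758 0.3642 0.1348] 0.012372043183178768 60.779786109924316 [-0.1067  0.462  -0.7957  1.6202  0.3491  1.2048 -1.6048]
side knob 0.66 [ 0.0137 -0.087  -0.1401]
side knob 0.56 [ 0.0008  0.001  -0.0269]
side knob_bore 0.94 [ 0.0137 -0.0825 -0.1311]
side knob_bore 0.78 [-0.0002 -0.0038 -0.0276]
463 [-0.0193 -0.0197 -0.0262] [ 0.0215  0.0216 -0.0033]
top knob 0.81 [ 0.007  -0.0819 -0.1343]
top knob 0.6 [ 0.0021  0.0002 -0.0296]
top knob_bore 0.75 [-0.0043 -0.0062 -0.0326]
top knob_bore 0.62 [ 0.0067 -0.3897 -0.07  ]
119 [-0.0222 -0.024  -0.0298] [ 0.0165  0.0055 -0.0036]
```

View pics/s7.png

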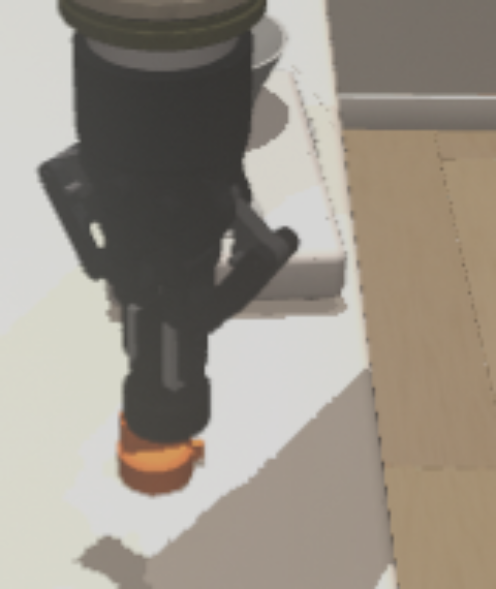

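Knob grasped and held level at crop (167,405). The orange one below it is untouched. Now I'll turn it by +48.4° and carry it over to the shaft.

>>> {"method": "send_rows", "body": {"targets": [{"fingers": -1,"slide": [0,0,0],"roll": 0.8},{"fingers": -1,"slide": [0,0,0],"roll": 0.8},{"fingers": -1,"slide": [0,0,0],"roll": 0.8},{"fingers": -1,"slide": [0,0,0],"roll": 0.8},{"fingers": -1,"slide": [0,0,0],"roll": 0.8},{"fingers": -1,"slide": [0,0,0],"roll": 0.84},{"fingers": -1,"slide": [-0.1,0.4,0],"roll": 0},{"fingers": -1,"slide": [-0.2,0.8,0],"roll": 0},{"fingers": -1,"slide": [-0.2,0.9,0],"roll": 0},{"fingers": -1,"slide": [-0.2,0.9,0],"roll": 0}]}}

```text
time: 29.9
position: [0.4584, 0.2392, 0.1328]
ee_rot: [3.137, 0.158, -0.001]
wrist_force: [0.6, -0.5, -0.0]
finger_gap: 0.0123
grip_force: 60.8
```

>>> {"method": "send_rows", "body": {"targets": [{"fingers": -1,"slide": [-0.2,0.9,0],"roll": 0},{"fingers": -1,"slide": [-0.2,0.9,0],"roll": 0},{"fingers": -1,"slide": [-0.2,0.9,0],"roll": 0},{"fingers": -1,"slide": [-0.2,0.7,0],"roll": 0},{"fingers": -1,"slide": [0,0.3,0.3],"roll": 0},{"fingers": -1,"slide": [0,0,0.2],"roll": 0},{"fingers": -1,"slide": [0,0,0],"roll": 0}]}}

```text
time: 30.78
position: [0.4409, 0.0922, 0.1123]
ee_rot: [-3.137, -0.156, 0.003]
wrist_force: [0.7, 0.8, 0.2]
finger_gap: 0.012
grip_force: 60.8
```

Run:
```python
from h import *
np.set_printoptions(precision=4,suppress=True)
s=r.get_state(); T=s['position']; e=Ro.from_rotvec(s['ee_rot']).as_matrix(); print(T,np.degrees(np.arctan2(e[1,0],e[0,0])),s['wrist_force'],s['q'][6])
p=r.capture('side'); a=pts(p,np.ones((480,640),bool))
# skirt outline (knob side facing camera), shaft below
m=a[(np.hypot(a[:,0]-T[0],a[:,1]-T[1])<.03)&(a[:,2]>T[2]-.026)&(a[:,2]<T[2]-.007)]
A=np.c_[2*m[:,:2],np.ones(len(m))]; sol=np.linalg.lstsq(A,(m[:,:2]**2).sum(1),rcond=None)[0]; print('skirt',sol[:2],np.sqrt(sol[2]+sol[:2]@sol[:2]),len(m))
from scipy.optimize import least_squares
f=lambda c:np.hypot(m[:,0]-c[0],m[:,1]-c[1])-.021
print('skirt fixed r',least_squares(f,T[:2],loss='soft_l1',f_scale=.001).x)
h=a[(np.hypot(a[:,0]-.452,a[:,1]-.09)<.015)&(a[:,2]>.05)&(a[:,2]<.068)]; print('shaft vis',len(h),h.mean(0) if len(h) else '')
for n in ['shaft_top','knob_bore']:
    for d in r.mark_of(p,n)[:3]: print(n,d['confidence'],w(p,d['centre']))
cv2.imwrite('pics/s8.png',cv2.resize(p['img'][200:310,310:390],None,fx=5,fy=5)[:,:,::-1])
```

```text
[0.4409 0.0922 0.1123] 5.694920635643044 [0.6778 0.7927 0.1892] -1.8232373272266211
skirt [0.4406 0.0911] 0.02137034452030858 213
skirt fixed r [0.441  0.0914]
shaft vis 52 [0.4542 0.0923 0.0601]
shaft_top 0.6 [0.4557 0.0871 0.0657]
knob_bore 0.87 [0.4874 0.2824 0.0006]
knob_bore 0.8 [0.4403 0.095  0.0827]
```

View pics/s8.png

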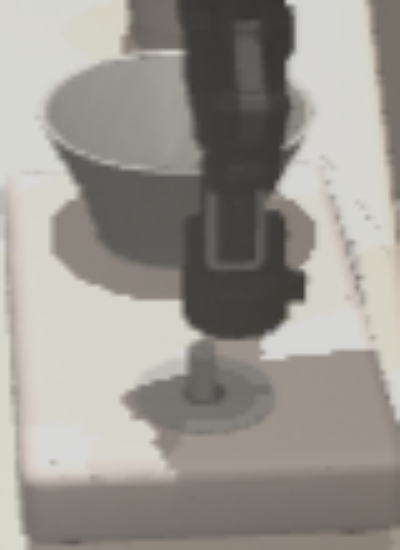

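The nib faces the front, at crop (297,285), and the knob is level but about 12 mm short in x. I'll fit the shaft axis in this same view for the final offset.

Run:
```python
from h import *
from scipy.optimize import least_squares
np.set_printoptions(precision=4,suppress=True)
g=np.radians(5.7); ux=np.array([-np.cos(g),-np.sin(g)]); uy=np.array([-ux[1],ux[0]])
for k in range(3):
    p=r.capture('side'); a=pts(p,np.ones((480,640),bool))
    h=a[(np.hypot(a[:,0]-.452,a[:,1]-.09)<.011)&(a[:,2]>.049)&(a[:,2]<.064)]
    def f(c):
        d=h[:,:2]-c; return np.maximum(np.hypot(d[:,0],d[:,1])-.007,d@ux-.0035)
    s=least_squares(f,[.4525,.09],loss='soft_l1',f_scale=.001); print(len(h),s.x,s.cost,h[:,:2].min(0),h[:,:2].max(0))
```

```text
39 [0.453  0.0879] 1.7377983564890686e-05 [0.4494 0.09  ] [0.4593 0.0982]
40 [0.4529 0.0875] 1.1919219850712233e-05 [0.4493 0.0888] [0.4593 0.0963]
40 [0.4528 0.0874] 1.6888805948256895e-05 [0.4494 0.0893] [0.4593 0.0984]
```

>>> {"method": "send_rows", "body": {"targets": [{"fingers": -1,"slide": [0.14,0.06,0],"roll": 0},{"fingers": -1,"slide": [0.14,0.05,0.2],"roll": 0},{"fingers": -1,"slide": [0,0,0.2],"roll": 0},{"fingers": -1,"slide": [0,0,0.05],"roll": 0},{"fingers": -1,"slide": [0,0,0.05],"roll": 0},{"fingers": -1,"slide": [0,0,0.05],"roll": 0},{"fingers": -1,"slide": [0,0,0.03],"roll": 0},{"fingers": -1,"slide": [0,0,0],"roll": 0}]}}

```text
time: 32.08
position: [0.4531, 0.0879, 0.0901]
ee_rot: [3.138, 0.153, 0.0]
wrist_force: [-0.7, 0.4, -0.4]
finger_gap: 0.0126
grip_force: 60.7
```

>>> {"method": "send_rows", "body": {"targets": [{"fingers": -1,"slide": [0,0,0.05],"roll": 0},{"fingers": -1,"slide": [0,0,0.05],"roll": 0},{"fingers": -1,"slide": [0,0,0.05],"roll": 0},{"fingers": -1,"slide": [0,0,0],"roll": 0}]}}

```text
time: 32.58
position: [0.4531, 0.0879, 0.0839]
ee_rot: [3.138, 0.153, -0.0]
wrist_force: [-0.2, -0.1, 0.1]
finger_gap: 0.0125
grip_force: 60.7
```

No force 9 mm below the shaft top, so the bore has mated. Pressing home.

>>> {"method": "send_rows", "body": {"targets": [{"fingers": -1,"slide": [0,0,0.1],"roll": 0},{"fingers": -1,"slide": [0,0,0.05],"roll": 0},{"fingers": -1,"slide": [0,0,0.05],"roll": 0},{"fingers": -1,"slide": [0,0,0.05],"roll": 0},{"fingers": -1,"slide": [0,0,0],"roll": 0},{"fingers": -1,"slide": [0,0,0],"roll": 0}]}}

```text
time: 33.33
position: [0.4531, 0.0879, 0.0742]
ee_rot: [3.138, 0.153, 0.0]
wrist_force: [-3.7, -1.4, 5.1]
finger_gap: 0.0123
grip_force: 61.4
```

>>> {"method": "send_rows", "body": {"targets": [{"fingers": -1,"slide": [0,0,0.05],"roll": 0},{"fingers": -1,"slide": [0,0,0],"roll": 0},{"fingers": -1,"slide": [0,0,0],"roll": 0},{"fingers": -1,"slide": [0,0,0],"roll": 0}]}}

```text
time: 33.83
position: [0.4533, 0.0879, 0.0734]
ee_rot: [3.137, 0.153, 0.001]
wrist_force: [-9.4, -2.2, 20.1]
finger_gap: 0.0122
grip_force: 63.8
```

Run:
```python
from h import *
np.set_printoptions(precision=4,suppress=True)
s=r.get_state(); print(s['position'],s['wrist_force'])
p=r.capture('side'); a=pts(p,np.ones((480,640),bool)); T=s['position']
m=a[(np.hypot(a[:,0]-T[0],a[:,1]-T[1])<.024)&(a[:,1]>T[1]+.015)&(a[:,2]>.0)]
print(np.histogram(m[:,2],bins=np.arange(.04,.085,.003)))
for n in ['knob','mug_mouth','mug']: print(n,[(round(d['confidence'],2),w(p,d['centre'])) for d in r.mark_of(p,n)[:2]])
```

```text
[0.4533 0.0879 0.0734] [-9.4413 -2.2467 20.1047]
(array([ 0, 14, 16, 16, 23, 16, 17, 18, 19, 15,  1,  0,  1,  5,  7]), array([0.04 , 0.043, 0.046, 0.049, 0.052, 0.055, 0.058, 0.061, 0.064,
       0.067, 0.07 , 0.073, 0.076, 0.079, 0.082, 0.085]))
knob [(0.84, array([0.4544, 0.0911, 0.047 ])), (0.84, array([ 0.4878,  0.2745, -0.0029]))]
mug_mouth []
mug []
```

The knob's skirt top is at about 0.069 and its underside at about 0.047. Force is stiff at 20 N, so it is on the lower stop. Handing in.

```bash
python3 -c "
from rig import r
print(r.job_done())"
```

```text
the job is handed in; nothing more can be done
None
```

I handed the job in at about 34 s: all six hazelnuts are in the hopper, the mug stands upright and let go, and the gripper is holding the knob on the D-shaft, pressed to its stop with about 20 N; no verdict came back.

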